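# Make up the power-cut tray and the tea tray

## Task

Make up two kits from the things taken down from the cabinet: the power-cut kit, which is the tall candle, the match tin and the torch, goes in the three-compartment tray, and the tea kit, which is the kitchen timer and the round tea caddy, goes in the two-compartment tray. Stand each thing upright as it stands now, flat on the floor of a compartment of its own (any compartment of the right tray), setting it down rather than dropping it. Leave the short candle stub, the funnel and the coaster stack where they are.

Things in the scene. Friction and masses are not known exactly. Their poses are not given: they have to be found in the camera images.
- candle: tall ivory pillar candle standing upright, a cylinder 50 mm diameter, 75 mm tall, with a thin wick on top (10 mm more, may be brushed). Origin: centre of the underside, z up
- match_tin: closed rectangular aluminium match tin, 64 mm (its x) x 44 mm (its y) x 44 mm tall, to be gripped across its 44 mm sides. Origin: centre of the underside, z up
- torch: black pocket torch standing on its lens: head 46 mm diameter up to 22 mm, narrowing to a 30 mm diameter barrel from 34 mm up to the top at 85 mm. Origin: centre of the underside, z up
- timer: white plastic twist timer: round body 58 mm diameter up to 40 mm, slightly bevelled to 46 mm, with a 44 x 9 mm raised grip bar along its x on top, 57 mm tall in all; nothing on it turns. Origin: centre of the underside, z up
- tea_caddy: closed round steel tea caddy, a cylinder 60 mm diameter, 78 mm tall. Origin: centre of the underside, z up
- tray3: the three-compartment tray, for the power-cut kit: shallow bamboo tray fixed to the shelf (it does not move), 3 equal square compartments in one row along its own y axis; outside 254 mm (y) x 88 mm (x) x 18 mm high, outer walls 4 mm, dividers 3 mm, floor 3 mm thick, each compartment 80 x 80 mm inside and 15 mm deep. Origin: centre of the underside, z up. Compartment centres at x = 0, y = -83, 0 and +83 mm
- tray2: the two-compartment tray, for the tea kit: shallow bamboo tray fixed to the shelf (it does not move), 2 equal square compartments in one row along its own y axis; outside 171 mm (y) x 88 mm (x) x 18 mm high, outer walls 4 mm, dividers 3 mm, floor 3 mm thick, each compartment 80 x 80 mm inside and 15 mm deep. Origin: centre of the underside, z up. Compartment centres at x = 0, y = -41.5 and +41.5 mm
- stub: bystander: short burnt-down stub of ivory candle, 36 mm diameter, 26 mm tall. Origin: centre of the underside
- funnel: bystander: green silicone funnel standing mouth down, 80 mm diameter at the shelf, tapering to a 16 mm spout at the top, 80 mm tall. Origin: centre of the underside
- coasters: bystander: stack of five round bamboo coasters, 88 mm diameter, 43 mm tall. Origin: centre of the underside
Mind the look-alikes: they are no part of the job. Leave any purple or red look-alike of the candle alone.

How it is judged:
At the end, for the whole second after the job is handed in: Candle, match tin and torch each stand upright (within 7 degrees) on the floor (underside within 5 mm of it) of a compartment of the three-compartment tray, timer and tea caddy likewise in the two-compartment tray; a compartment has room for only one thing. All are released and at rest (z of candle in the frame of tray3 between -0.002 and 0.008 m and x of candle in the frame of tray3 between -0.032 and 0.032 m and y of candle in the frame of tray3 between -0.112 and 0.112 m and angle between each of candle, match_tin, torch, timer, tea_caddy's own z axis and vertical below 0.12 rad and linear speed of each of candle, match_tin, torch, timer, tea_caddy below 0.02 m/s and z of match_tin in the frame of tray3 between -0.002 and 0.008 m and x of match_tin in the frame of tray3 between -0.032 and 0.032 m and y of match_tin in the frame of tray3 between -0.112 and 0.112 m and z of torch in the frame of tray3 between -0.002 and 0.008 m and x of torch in the frame of tray3 between -0.032 and 0.032 m and y of torch in the frame of tray3 between -0.112 and 0.112 m and z of timer in the frame of tray2 between -0.002 and 0.008 m and x of timer in the frame of tray2 between -0.032 and 0.032 m and y of timer in the frame of tray2 between -0.07 and 0.07 m and z of tea_caddy in the frame of tray2 between -0.002 and 0.008 m and x of tea_caddy in the frame of tray2 between -0.032 and 0.032 m and y of tea_caddy in the frame of tray2 between -0.07 and 0.07 m); the robot touches nothing.
It fails at once if the candle stub, the funnel or the coaster stack was shifted by more than 30 mm (distance of any of stub, funnel, coasters from where it was at the start of the episode above 0.03 m).
It fails at once if one of the kit's things was dropped or thrown (moving faster than 0.6 m/s, a fall of about 20 mm, with no finger on it) ((linear speed of candle above 0.6 m/s and contact force between the fingers and candle below 0.05 N) or (linear speed of match_tin above 0.6 m/s and contact force between the fingers and match_tin below 0.05 N) or (linear speed of torch above 0.6 m/s and contact force between the fingers and torch below 0.05 N) or (linear speed of timer above 0.6 m/s and contact force between the fingers and timer below 0.05 N) or (linear speed of tea_caddy above 0.6 m/s and contact force between the fingers and tea_caddy below 0.05 N)).
It also fails if it takes over 120 s, if anything falls off the work surface, if the arm or the gripper's body presses on something with over 40 N, if the wrist force passes 120 N, or if a joint passes its speed limit or range.

## Robot

A 6-joint arm with a two-finger parallel gripper is mounted at the origin on the work surface. World frame = base frame: x ahead of the robot, y to its left, z up, the work surface at z = 0. Lengths are in m, angles in rad, forces in N, time in s.
With the tool pointing down it reaches from about 0.15 to 0.775 m from the base axis. Payload 6.1 kg.
Tool frame: the origin (TCP) lies midway between the tips of the shut fingers; the grasp point (between the pads) lies 19 mm behind it; z points along the fingers, y is the direction in which the jaws open and shut (so a half turn about z gives the same grasp; the last joint's range is limited). The gripper opens to 85 mm and grips with 20 to 120 N. Pads are 22 mm wide; open, the fingers measure 114 mm over their backs; the gripper's body (76 mm by 85 mm) begins 54 mm behind the grasp point. The pads swing forward as they close: fully open they stand 13 mm farther back than shut.
Start: joints at [1.32, 0.126, -0.04, 1.405, 0, 1.571], TCP at [0.13, 0.509, 0.231] pointing down, gripper open.
Joint ranges: [-2.72, 2.72], [-0.95, 1.95], [-1.27, 1.35], [-1.78, 2.02], [-1.46, 1.47], [-3.14, 3.14]. Speed limits (rad/s): [2.39, 2.39, 3.01, 3.14, 3.14, 3.14].

## Interface

Orientations are given as [roll, pitch, yaw] about the fixed x, y, z axes, in that order (R = Rz(yaw) Ry(pitch) Rx(roll)).
In Python, from station import env, capture gives the robot as it stands.
- The arm moves only by the tool apply_moves, never from a script. Its argument "rows" is a list of rows, each an object of numbers: "wx", "wy", "wz": the turn, a rotation vector about the tool's x, y, z in rad; "x", "y", "z": the shift along the tool's x, y, z in m; "hand": the opening in per cent of the stroke, from 0 (shut) to 100 (fully open). In form: [{"wx": .., "wy": .., "wz": .., "x": .., "y": .., "z": .., "hand": ..}, ...]. A call has 1 to 10 rows; each row shifts and turns the commanded pose from where the row before left it, along the tool's axes as they then stand; what a row does not reach is not made up. A row lasts 1/10 s, in which the tool goes at most 50 mm and 8.59 degrees, less where a joint would pass 70% of its speed; a pose out of reach is approached as far as the arm can. A call with a gripper value outside its range is refused whole. The fingers move at their own pace and stop on an object; "newtons" is the grip in N (left out, the last holds). Time passes only in rows, so rows that do not move let the fingers close. It gives the time, the measured TCP pose, the force and the opening at its end, in the units of the state.
- env.read_state(): the state, without advancing time (a new reading comes with each control period).
- capture(name): name is "scene" or "side" or "wrist"; returns a dict with "img" (384x512x3 uint8, blue, green, red), "depth" (384x512 float32, m along the optical axis (not along the pixel's ray), 0 where there is no reading), "camera_matrix" (3x3 intrinsics, pixels), "R" (3x3) and "t" (3): a world point X has camera coordinates R X + t; the wrist camera has in their place "tool_from_camera" (4x4, takes a point from camera to tool coordinates, whose origin is the TCP and whose axes are the flange's). Camera axes: x right, y down, z forward; pixel columns grow to the right and rows downward; lengths in m; the calibration is good to about 2 mm. A picture is of the moment at which its call begins: read the wrist's pose just before it.
- env.job_done(): hands the job in, once; it reports no verdict.
The state is a dict: "time_s": time; "joint_positions": joint angles; "qd": joint speeds; "joint_efforts": joint torques, N m; "eef_pos": TCP position; "orientation": TCP orientation; "wrist_force": force on the tool from outside, world axes, zero at the start; "torque": the same for the moment, N m; "finger_gap": finger opening in m.
Only numpy, scipy, OpenCV 4.12 (cv2) and the standard library are available. Lean on these libraries where they do the work, as an engineer would, in place of code of your own. Each camera call takes 0.05 s, during which the arm holds its last target. There are 200 camera calls.

## Working session

There is one attempt and no reset: what is moved stays moved. The work goes in short steps, Python scripts to look and compute and a tool call to move; the robot and the scene stay as the last step left them, time stands still between calls to the robot, and variables do not carry over. Pictures are saved under pics/ and viewed, about 12 in all and at most 16, crops included, and the job is handed in when it is done.

Besides the shell and the picture viewer there is one more tool, called after "Emit:" as name([rows], argument=value, ...), one row to a line, values as JSON. apply_moves: Moves the arm, as the interface text tells. Its arguments: {"type":"object","properties":{"rows":{"type":"array","items":{"type":"object","properties":{"wx":{"type":"number"},"wy":{"type":"number"},"wz":{"type":"number"},"x":{"type":"number"},"y":{"type":"number"},"z":{"type":"number"},"hand":{"type":"number"}}}},"newtons":{"type":"number"}},"required":["rows"]}

```bash
mkdir -p pics && cat > h.py <<'E'
import numpy as np, cv2, pickle
from station import env, capture
from scipy.spatial.transform import Rotation as Ro
def grab(n):
    s=env.read_state(); c=capture(n)
    if n=='wrist':
        T=np.eye(4); T[:3,:3]=Ro.from_euler('xyz',s['orientation']).as_matrix(); T[:3,3]=s['eef_pos']
        W=T@np.array(c['tool_from_camera']); c['R']=W[:3,:3].T; c['t']=-W[:3,:3].T@W[:3,3]
    return c
def pts(c):
    K=np.array(c['camera_matrix']);d=c['depth'];v,u=np.indices(d.shape)
    p=np.stack([(u-K[0,2])/K[0,0]*d,(v-K[1,2])/K[1,1]*d,d],-1)
    return (p-np.array(c['t']))@np.array(c['R'])
E
python3 - <<'E'
from h import *
for n in ['scene','side','wrist']:
    c=grab(n); pickle.dump(c,open(n+'.pkl','wb')); cv2.imwrite(f'pics/{n}0.png',c['img'])
    print(n,(-np.array(c['R']).T@np.array(c['t'])).round(3),np.array(c['R']).round(2).tolist(), (c['depth']>0).mean())
print(env.read_state())
E
```

```text
scene [1.332 0.057 0.672] [[0.0, 1.0, 0.01], [0.62, 0.0, -0.79], [-0.79, 0.01, -0.62]] 0.996002197265625
side [ 0.146 -0.793  0.71 ] [[0.91, -0.4, 0.02], [-0.21, -0.52, -0.82], [0.34, 0.75, -0.57]] 0.9960734049479166
wrist [0.066 0.525 0.373] [[0.25, 0.97, -0.0], [0.94, -0.24, 0.26], [0.25, -0.07, -0.97]] 0.9955952962239584
{'time_s': 0.15, 'joint_positions': array([ 1.32002099e+00,  1.26250108e-01, -4.03718864e-02,  1.40545486e+00,
        4.65913131e-06,  1.57083372e+00]), 'qd': array([ 4.01074110e-04, -1.89046133e-03,  1.76342987e-03,  7.16101597e-04,
        7.64998667e-05,  3.04309022e-05]), 'joint_efforts': array([-1.18920347e-03, -4.36274922e+01,  3.53148901e+01,  1.34757979e-02,
       -3.59989440e-05,  3.55606169e-06]), 'eef_pos': array([0.13019574, 0.50824915, 0.23070473]), 'orientation': array([-3.14031213e+00, -4.61124589e-06,  2.89077992e+00]), 'wrist_force': array([-0.20718171, -0.26470678, -0.75746879]), 'torque': array([-0.00345456,  0.00043541,  0.01117401]), 'finger_gap': 0.08604181056986163}
```

View pics/scene0.png

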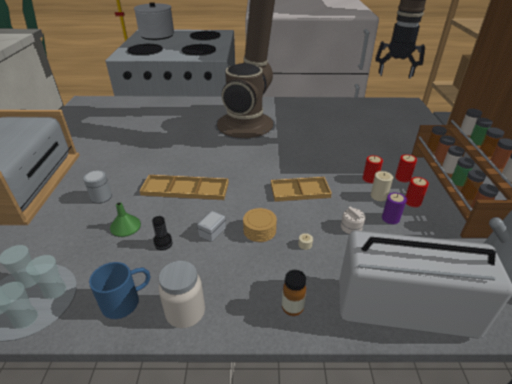

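View pics/side0.png

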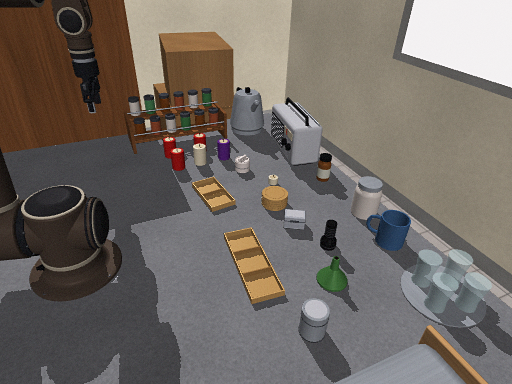

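Scene picture: ivory candle at (383,186), with look-alikes red (373,168), (405,168), (417,190), purple (394,207) and the stub (306,241). Timer (353,220), not the mug or jar. Match tin (212,226). Torch (162,233). Caddy, the steel cylinder at (97,187), versus the big white jar at (180,293). tray3 is at (184,187), tray2 at (300,188).

```bash
cat > m.py <<'E'
from h import *
c=pickle.load(open('scene.pkl','rb')); s=pickle.load(open('side.pkl','rb'))
P=np.concatenate([pts(c).reshape(-1,3),pts(s).reshape(-1,3)]); C=np.concatenate([c['img'].reshape(-1,3),s['img'].reshape(-1,3)])
Ps=pts(c)
for n,(u,v) in dict(candle=(383,190),redA=(373,170),redB=(405,168),redC=(417,192),purple=(394,210),timer=(353,222),tin=(212,226),torch=(162,233),caddy=(97,187),stub=(306,241),coast=(259,225),funnel=(124,220)).items():
    a=Ps[v,u]; q=P[(np.hypot(*(P[:,:2]-a[:2]).T)<0.06)&(P[:,2]>0.006)]
    # refine: connected by nearness in bird's-eye grid
    g=np.zeros((130,130),np.uint8); ij=np.floor((q[:,:2]-a[:2]+0.065)/0.001).astype(int); g[ij[:,0],ij[:,1]]=1
    g=cv2.morphologyEx(g,cv2.MORPH_CLOSE,np.ones((5,5)))
    k,L,st,_=cv2.connectedComponentsWithStats(g); l=1+np.argmax(st[1:,4]) if L[65,65]==0 else L[65,65]
    w=q[L[ij[:,0],ij[:,1]]==l]
    top=w[w[:,2]>np.percentile(w[:,2],97)-.006]
    cc,r=cv2.minEnclosingCircle(w[:,:2].astype(np.float32)); rr=cv2.minAreaRect(top[:,:2].astype(np.float32)*1000)
    print(n,'px',a.round(3),'circ',np.round(cc,3),round(r,3),'zmax',w[:,2].max().round(3),'toprect',np.round(rr[0],0),np.round(rr[1],0),round(rr[2],1))
hsv=cv2.cvtColor(c['img'],cv2.COLOR_BGR2HSV)
for n,(x0,x1) in dict(tray3=(135,235),tray2=(265,335)).items():
    M=Ps[170:205,x0:x1].reshape(-1,3); h=hsv[170:205,x0:x1].reshape(-1,3)
    w=M[(h[:,1]>90)&(M[:,2]>0.012)&(M[:,2]<.03)]
    rr=cv2.minAreaRect(w[:,:2].astype(np.float32)*1000); print(n,rr,np.median(w[:,2]))
print('table z',np.median(Ps[205:215,270:320,2]))
for n,m,(x,y,w,h) in [('a',c,(330,140,110,105)),('b',c,(80,165,150,85))]:
    cv2.imwrite(f'pics/crop_{n}.png',cv2.resize(m['img'][y:y+h,x:x+w],None,fx=4,fy=4,interpolation=2))
E
python3 m.py
```

```text
candle px [0.491 0.418 0.041] circ [0.468 0.414] 0.029 zmax 0.085 toprect [469. 417.] [49. 50.] 42.1
redA px [0.403 0.409 0.051] circ [0.38  0.409] 0.029 zmax 0.082 toprect [380. 412.] [52. 46.] 15.9
redB px [0.394 0.51  0.053] circ [0.373 0.518] 0.029 zmax 0.086 toprect [374. 517.] [51. 48.] 14.1
redC px [0.519 0.504 0.055] circ [0.498 0.507] 0.029 zmax 0.087 toprect [497. 508.] [54. 46.] 55.2
purple px [0.594 0.417 0.052] circ [0.57  0.421] 0.029 zmax 0.087 toprect [571. 423.] [50. 53.] 71.3
timer px [0.635 0.301 0.045] circ [0.605 0.306] 0.032 zmax 0.059 toprect [605. 307.] [47. 12.] 27.6
tin px [ 0.649 -0.06   0.043] circ [ 0.627 -0.067] 0.038 zmax 0.049 toprect [625. -68.] [49. 64.] 57.5
torch px [ 0.684 -0.179  0.052] circ [ 0.672 -0.189] 0.026 zmax 0.088 toprect [ 671. -188.] [31. 31.] 68.7
caddy px [ 0.502 -0.4    0.056] circ [ 0.478 -0.412] 0.033 zmax 0.081 toprect [ 477. -412.] [62. 59.] 39.4
stub px [0.685 0.176 0.026] circ [0.672 0.173] 0.021 zmax 0.033 toprect [673. 175.] [35. 33.] 16.7
coast px [0.644 0.059 0.042] circ [0.622 0.057] 0.046 zmax 0.048 toprect [624.  60.] [82. 87.] 11.5
funnel px [ 0.621 -0.293  0.037] circ [ 0.606 -0.303] 0.042 zmax 0.082 toprect [ 606. -303.] [20. 15.] 33.7
tray3 ((436.2752380371094, -168.3748016357422), (253.46400451660156, 92.72891998291016), 85.3675765991211) 0.016721160175958736
tray2 ((443.78948974609375, 183.3375244140625), (93.408203125, 171.08901977539062), 6.329050540924072) 0.01669264996728902
table z 0.0005264931603192362
```

View pics/crop_a.png

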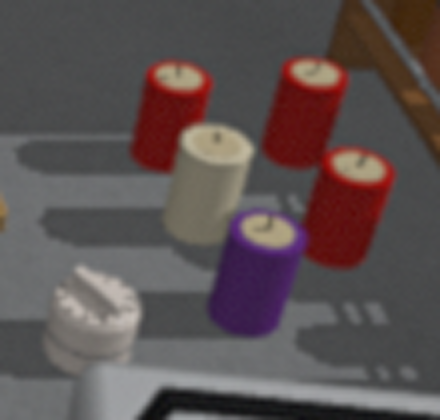

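Sizes and heights agree with the description, so the ivory candle at (0.468,0.416) is confirmed. I'll move over it, with the jaws opening along world y.

Emit:
apply_moves([
  {"wz":-0.125},
  {"wz":-0.125},
  {"x":-0.042,"y":-0.0115},
  {"x":-0.042,"y":-0.0115},
  {"x":-0.042,"y":-0.0115},
  {"x":-0.042,"y":-0.0115},
  {"x":-0.042,"y":-0.0115},
  {"x":-0.042,"y":-0.0115},
  {"x":-0.042,"y":-0.0115},
  {"x":-0.042,"y":-0.0115},
], newtons=40)

```text
invalid input at $.rows[0]: expected keys wx, wy, wz, x, y, z, hand
```

```bash
python3 - <<'E'
from h import *
c=pickle.load(open('scene.pkl','rb'));Ps=pts(c)
b=Ps[238:330,340:500].reshape(-1,3);b=b[b[:,2]>.08]
print('toaster nearest x by y', [(y,b[abs(b[:,1]-y)<.02][:,0].min().round(3)) for y in (.26,.3,.34,.38) if (abs(b[:,1]-y)<.02).any()], b[:,1].min(),b[:,2].max())
c=grab('wrist');cv2.imwrite('pics/w1.png',c['img']);print(env.read_state()['eef_pos'],env.read_state()['joint_positions'])
E
```

```text
toaster nearest x by y [(0.26, np.float64(0.813)), (0.3, np.float64(0.818)), (0.34, np.float64(0.817)), (0.38, np.float64(0.815))] 0.056858744085714966 0.672039615893456
[0.13021456 0.50832662 0.23080798] [ 1.32002197e+00  1.26180397e-01 -4.02262247e-02  1.40540573e+00
  6.25680262e-06  1.57078386e+00]
```

View pics/w1.png

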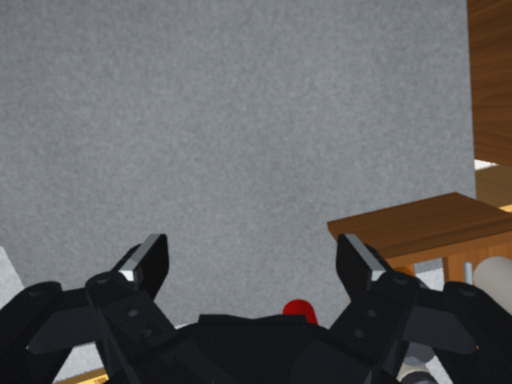

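The move was refused because every key is required. The wrist view shows bare shelf, a red candle at (300,310) and the fingers at the bottom.

Emit:
apply_moves([
  {"wx":0,"wy":0,"wz":-0.125,"x":0,"y":0,"z":0,"hand":100},
  {"wx":0,"wy":0,"wz":-0.125,"x":0,"y":0,"z":0,"hand":100},
  {"wx":0,"wy":0,"wz":0,"x":-0.042,"y":-0.0115,"z":0.003,"hand":100},
  {"wx":0,"wy":0,"wz":0,"x":-0.042,"y":-0.0115,"z":0.003,"hand":100},
  {"wx":0,"wy":0,"wz":0,"x":-0.042,"y":-0.0115,"z":0.003,"hand":100},
  {"wx":0,"wy":0,"wz":0,"x":-0.042,"y":-0.0115,"z":0.003,"hand":100},
  {"wx":0,"wy":0,"wz":0,"x":-0.042,"y":-0.0115,"z":0.003,"hand":100},
  {"wx":0,"wy":0,"wz":0,"x":-0.042,"y":-0.0115,"z":0.003,"hand":100},
  {"wx":0,"wy":0,"wz":0,"x":-0.042,"y":-0.0115,"z":0.003,"hand":100},
  {"wx":0,"wy":0,"wz":0,"x":-0.042,"y":-0.0115,"z":0.003,"hand":85},
], newtons=40)

```text
time_s: 1.2
eef_pos: [0.4678, 0.4155, 0.207]
orientation: [-3.141, -0.0, 3.141]
wrist_force: [-0.0, 0.6, -0.1]
finger_gap: 0.0735
```

Emit:
apply_moves([
  {"wx":0,"wy":0,"wz":0,"x":0,"y":0,"z":0.035,"hand":85},
  {"wx":0,"wy":0,"wz":0,"x":0,"y":0,"z":0.035,"hand":85},
  {"wx":0,"wy":0,"wz":0,"x":0,"y":0,"z":0.03,"hand":85},
  {"wx":0,"wy":0,"wz":0,"x":0,"y":0,"z":0.03,"hand":85},
  {"wx":0,"wy":0,"wz":0,"x":0,"y":0,"z":0.025,"hand":85},
  {"wx":0,"wy":0,"wz":0,"x":0,"y":0,"z":0.016,"hand":85},
  {"wx":0,"wy":0,"wz":0,"x":0,"y":0,"z":0,"hand":50},
  {"wx":0,"wy":0,"wz":0,"x":0,"y":0,"z":0,"hand":40},
  {"wx":0,"wy":0,"wz":0,"x":0,"y":0,"z":0,"hand":30},
  {"wx":0,"wy":0,"wz":0,"x":0,"y":0,"z":0,"hand":30},
], newtons=40)

```text
time_s: 2.2
eef_pos: [0.4668, 0.4168, 0.0375]
orientation: [3.14, 0.001, 3.141]
wrist_force: [-0.4, 0.4, 0.1]
finger_gap: 0.0489
```

Emit:
apply_moves([
  {"wx":0,"wy":0,"wz":0,"x":0,"y":0,"z":-0.02,"hand":30},
  {"wx":0,"wy":0,"wz":0,"x":0,"y":0,"z":-0.035,"hand":30},
  {"wx":0,"wy":0,"wz":0,"x":0,"y":0,"z":-0.035,"hand":30},
  {"wx":0,"wy":0,"wz":0,"x":0.003,"y":-0.04,"z":0,"hand":30},
  {"wx":0,"wy":0,"wz":0,"x":0.003,"y":-0.04,"z":0,"hand":30},
  {"wx":0,"wy":0,"wz":0,"x":0.003,"y":-0.04,"z":0,"hand":30},
  {"wx":0,"wy":0,"wz":0,"x":0.003,"y":-0.04,"z":0,"hand":30},
  {"wx":0,"wy":0,"wz":0,"x":0.003,"y":-0.04,"z":0,"hand":30},
  {"wx":0,"wy":0,"wz":0,"x":0.003,"y":-0.04,"z":0,"hand":30},
  {"wx":0,"wy":0,"wz":0,"x":0.003,"y":-0.04,"z":0,"hand":30},
])

```text
time_s: 3.2
eef_pos: [0.4449, 0.1349, 0.1273]
orientation: [3.141, 0.002, 3.141]
wrist_force: [1.4, -0.5, -0.5]
finger_gap: 0.0491
```

Emit:
apply_moves([
  {"wx":0,"wy":0,"wz":0.14,"x":0,"y":0,"z":0,"hand":30},
  {"wx":0,"wy":0,"wz":0.14,"x":0,"y":0,"z":0,"hand":30},
  {"wx":0,"wy":0,"wz":0.14,"x":0,"y":0,"z":0,"hand":30},
  {"wx":0,"wy":0,"wz":0.14,"x":0,"y":0,"z":0,"hand":30},
  {"wx":0,"wy":0,"wz":0.14,"x":0,"y":0,"z":0,"hand":30},
  {"wx":0,"wy":0,"wz":0.14,"x":0,"y":0,"z":0,"hand":30},
  {"wx":0,"wy":0,"wz":0.14,"x":0,"y":0,"z":0,"hand":30},
  {"wx":0,"wy":0,"wz":0.14,"x":0,"y":0,"z":0,"hand":30},
  {"wx":0,"wy":0,"wz":0.14,"x":0,"y":0,"z":0,"hand":30},
  {"wx":0,"wy":0,"wz":0.14,"x":0,"y":0,"z":0,"hand":30},
])

```text
time_s: 4.2
eef_pos: [0.4453, 0.1364, 0.1272]
orientation: [3.14, -0.0, 1.735]
wrist_force: [0.1, -0.4, -1.5]
finger_gap: 0.049
```

Emit:
apply_moves([
  {"wx":0,"wy":0,"wz":0.082,"x":0,"y":0,"z":0,"hand":30},
  {"wx":0,"wy":0,"wz":0.082,"x":0,"y":0,"z":0,"hand":30},
  {"wx":0,"wy":0,"wz":0,"x":-0.037,"y":0,"z":0,"hand":30},
  {"wx":0,"wy":0,"wz":0,"x":-0.037,"y":0,"z":0,"hand":30},
  {"wx":0,"wy":0,"wz":0,"x":-0.037,"y":0,"z":0,"hand":30},
  {"wx":0,"wy":0,"wz":0,"x":-0.037,"y":0,"z":0,"hand":30},
  {"wx":0,"wy":0,"wz":0,"x":-0.037,"y":0,"z":0,"hand":30},
  {"wx":0,"wy":0,"wz":0,"x":-0.037,"y":-0.002,"z":0,"hand":30},
  {"wx":0,"wy":0,"wz":0,"x":0,"y":0,"z":0.02,"hand":30},
  {"wx":0,"wy":0,"wz":0,"x":0,"y":0,"z":0.03,"hand":30},
])

```text
time_s: 5.2
eef_pos: [0.4463, -0.0874, 0.0783]
orientation: [3.136, 0.001, 1.574]
wrist_force: [-0.2, 0.7, -1.1]
finger_gap: 0.0491
```

```bash
python3 - <<'E'
from h import *
a=grab('scene')['img'][120:220,120:250];b=grab('side')['img'][190:310,200:310]
cv2.imwrite('pics/p1.png',np.hstack([cv2.resize(a,(520,400)),cv2.resize(b,(280,400))]))
E
```

```text
(no output)
```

View pics/p1.png

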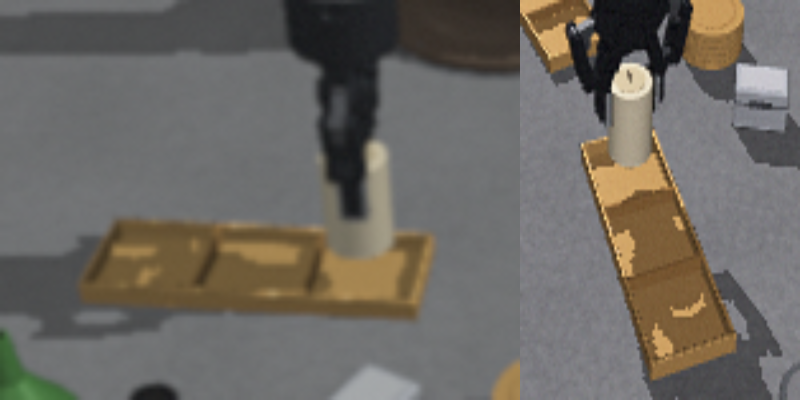

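The candle hangs over the right-hand compartment at (360,250) in the crop. I'll lower and release it.

Emit:
apply_moves([
  {"wx":0,"wy":0,"wz":0,"x":0,"y":-0.002,"z":0.015,"hand":30},
  {"wx":0,"wy":0,"wz":0,"x":0,"y":0,"z":0.012,"hand":30},
  {"wx":0,"wy":0,"wz":0,"x":0,"y":0,"z":0.005,"hand":30},
  {"wx":0,"wy":0,"wz":0,"x":0,"y":0,"z":0.003,"hand":30},
  {"wx":0,"wy":0,"wz":0,"x":0,"y":0,"z":0.002,"hand":30},
  {"wx":0,"wy":0,"wz":0,"x":0,"y":0,"z":0.001,"hand":30},
])

```text
time_s: 5.9
eef_pos: [0.4427, -0.0857, 0.0387]
orientation: [3.141, 0.0, 1.577]
wrist_force: [-0.6, -0.6, 6.9]
finger_gap: 0.0493
```

Emit:
apply_moves([
  {"wx":0,"wy":0,"wz":0,"x":0,"y":0,"z":0,"hand":65},
  {"wx":0,"wy":0,"wz":0,"x":0,"y":0,"z":0,"hand":80},
  {"wx":0,"wy":0,"wz":0,"x":0,"y":0,"z":0,"hand":90},
  {"wx":0,"wy":0,"wz":0,"x":0,"y":0,"z":-0.04,"hand":90},
  {"wx":0,"wy":0,"wz":0,"x":0,"y":0,"z":-0.04,"hand":90},
  {"wx":0,"wy":0,"wz":0,"x":0,"y":0,"z":-0.04,"hand":90},
  {"wx":0,"wy":0,"wz":0,"x":-0.025,"y":0.04,"z":0,"hand":90},
  {"wx":0,"wy":0,"wz":0,"x":-0.025,"y":0.04,"z":0,"hand":90},
  {"wx":0,"wy":0,"wz":0,"x":-0.025,"y":0.04,"z":0,"hand":90},
  {"wx":0,"wy":0,"wz":0,"x":-0.027,"y":0.04,"z":0,"hand":90},
])

```text
time_s: 6.9
eef_pos: [0.6045, -0.1877, 0.1586]
orientation: [3.141, 0.0, 1.577]
wrist_force: [0.4, 0.5, 0.4]
finger_gap: 0.0769
```

Emit:
apply_moves([
  {"wx":0,"wy":0,"wz":0,"x":0,"y":0.035,"z":0,"hand":90},
  {"wx":0,"wy":0,"wz":0,"x":0,"y":0.035,"z":0,"hand":90},
  {"wx":0,"wy":0,"wz":0,"x":0,"y":0,"z":0,"hand":90},
])

```text
time_s: 7.2
eef_pos: [0.676, -0.1864, 0.1557]
orientation: [-3.141, -0.001, 1.578]
wrist_force: [0.7, -0.1, -0.6]
finger_gap: 0.0771
```

Emit:
apply_moves([
  {"wx":0,"wy":0,"wz":0,"x":-0.0015,"y":-0.0045,"z":0.03,"hand":80},
  {"wx":0,"wy":0,"wz":0,"x":0,"y":0,"z":0.03,"hand":75},
  {"wx":0,"wy":0,"wz":0,"x":0,"y":0,"z":0.03,"hand":70},
  {"wx":0,"wy":0,"wz":0,"x":0,"y":0,"z":0.022,"hand":70},
  {"wx":0,"wy":0,"wz":0,"x":0,"y":0,"z":0,"hand":50},
  {"wx":0,"wy":0,"wz":0,"x":0,"y":0,"z":0,"hand":35},
  {"wx":0,"wy":0,"wz":0,"x":0,"y":0,"z":0,"hand":20},
  {"wx":0,"wy":0,"wz":0,"x":0,"y":0,"z":0,"hand":15},
  {"wx":0,"wy":0,"wz":0,"x":0,"y":0,"z":0,"hand":15},
])

```text
time_s: 8.1
eef_pos: [0.669, -0.188, 0.0476]
orientation: [3.14, 0.001, 1.577]
wrist_force: [-0.5, -0.9, -0.8]
finger_gap: 0.0287
```

Emit:
apply_moves([
  {"wx":0,"wy":0,"wz":0,"x":0,"y":0,"z":-0.02,"hand":15},
  {"wx":0,"wy":0,"wz":0,"x":0,"y":0,"z":-0.03,"hand":15},
  {"wx":0,"wy":0,"wz":0,"x":0,"y":0,"z":-0.03,"hand":15},
  {"wx":0,"wy":0,"wz":0,"x":0,"y":-0.04,"z":0,"hand":15},
  {"wx":0,"wy":0,"wz":0,"x":-0.01,"y":-0.04,"z":0,"hand":15},
  {"wx":0,"wy":0,"wz":0,"x":-0.013,"y":-0.04,"z":0,"hand":15},
  {"wx":0,"wy":0,"wz":0,"x":-0.013,"y":-0.04,"z":0,"hand":15},
  {"wx":0,"wy":0,"wz":0,"x":-0.013,"y":-0.04,"z":0,"hand":15},
  {"wx":0,"wy":0,"wz":0,"x":-0.014,"y":-0.04,"z":0,"hand":15},
  {"wx":0,"wy":0,"wz":0,"x":0,"y":0,"z":0.02,"hand":15},
])

```text
time_s: 9.1
eef_pos: [0.4263, -0.254, 0.1093]
orientation: [3.138, 0.003, 1.573]
wrist_force: [0.6, -0.4, -1.2]
finger_gap: 0.0286
```

Emit:
apply_moves([
  {"wx":0,"wy":0,"wz":0,"x":0.002,"y":0.002,"z":0.02,"hand":15},
  {"wx":0,"wy":0,"wz":0,"x":0,"y":0,"z":0.018,"hand":15},
  {"wx":0,"wy":0,"wz":0,"x":0,"y":0,"z":0.012,"hand":15},
  {"wx":0,"wy":0,"wz":0,"x":0,"y":0,"z":0.004,"hand":15},
  {"wx":0,"wy":0,"wz":0,"x":0,"y":0,"z":0.002,"hand":15},
  {"wx":0,"wy":0,"wz":0,"x":0,"y":0,"z":0,"hand":15},
])

```text
time_s: 9.7
eef_pos: [0.4312, -0.2504, 0.0508]
orientation: [3.141, 0.0, 1.577]
wrist_force: [-0.8, 0.3, -0.9]
finger_gap: 0.0286
```

Emit:
apply_moves([
  {"wx":0,"wy":0,"wz":0,"x":0,"y":-0.001,"z":0.001,"hand":15},
  {"wx":0,"wy":0,"wz":0,"x":0,"y":0,"z":0.001,"hand":15},
  {"wx":0,"wy":0,"wz":0,"x":0,"y":0,"z":0.001,"hand":15},
])

```text
time_s: 10.0
eef_pos: [0.4305, -0.2506, 0.0496]
orientation: [3.14, 0.001, 1.577]
wrist_force: [-4.7, 4.3, 21.4]
finger_gap: 0.0279
```

Emit:
apply_moves([
  {"wx":0,"wy":0,"wz":0,"x":0,"y":0,"z":-0.001,"hand":15},
  {"wx":0,"wy":0,"wz":0,"x":0,"y":0,"z":0,"hand":50},
  {"wx":0,"wy":0,"wz":0,"x":0,"y":0,"z":0,"hand":70},
  {"wx":0,"wy":0,"wz":0,"x":0,"y":0,"z":0,"hand":80},
  {"wx":0,"wy":0,"wz":0,"x":0,"y":0,"z":-0.04,"hand":80},
  {"wx":0,"wy":0,"wz":0,"x":0,"y":0,"z":-0.04,"hand":80},
  {"wx":0,"wy":0,"wz":0,"x":0,"y":0,"z":-0.03,"hand":80},
  {"wx":0,"wy":0,"wz":0,"x":0.03,"y":0.035,"z":0,"hand":80},
  {"wx":0,"wy":0,"wz":0,"x":0.03,"y":0.035,"z":0,"hand":80},
  {"wx":0,"wy":0,"wz":0,"x":0.03,"y":0.035,"z":0,"hand":80},
])

```text
time_s: 11.0
eef_pos: [0.5354, -0.159, 0.1587]
orientation: [3.141, 0.0, 1.576]
wrist_force: [0.5, 0.2, 0.6]
finger_gap: 0.068
```

Emit:
apply_moves([
  {"wx":0,"wy":0,"wz":0,"x":0.031,"y":0.03,"z":0,"hand":80},
  {"wx":0,"wy":0,"wz":0,"x":0.031,"y":0.03,"z":0,"hand":80},
  {"wx":0,"wy":0,"wz":0,"x":0.031,"y":0.03,"z":0,"hand":80},
  {"wx":0,"wy":0,"wz":-0.14,"x":0,"y":0,"z":0,"hand":80},
  {"wx":0,"wy":0,"wz":-0.14,"x":0,"y":0,"z":0,"hand":80},
  {"wx":0,"wy":0,"wz":-0.14,"x":0,"y":0,"z":0,"hand":80},
  {"wx":0,"wy":0,"wz":-0.14,"x":0,"y":0,"z":0,"hand":80},
  {"wx":0,"wy":0,"wz":-0.14,"x":0,"y":0,"z":0,"hand":80},
  {"wx":0,"wy":0,"wz":-0.14,"x":0,"y":0,"z":0,"hand":80},
  {"wx":0,"wy":0,"wz":-0.14,"x":0,"y":0,"z":0,"hand":80},
])

```text
time_s: 12.0
eef_pos: [0.6237, -0.0661, 0.1579]
orientation: [-3.141, -0.001, 2.563]
wrist_force: [0.1, 0.4, -0.1]
finger_gap: 0.0685
```

```bash
python3 - <<'E'
from h import *
a=grab('scene')['img'][130:270,80:290];b=grab('side')['img'][190:320,200:345]
cv2.imwrite('pics/p2.png',np.hstack([cv2.resize(a,(480,320)),cv2.resize(b,(320,320))]))
s=env.read_state();e=s['eef_pos'];d=np.array([.626,-.067])-e[:2];y=s['orientation'][2];print(e,s['orientation'],'tool dx,dy',d@[np.cos(y),np.sin(y)],d@[np.sin(y),-np.cos(y)])
E
```

```text
[ 0.62365218 -0.06611905  0.15788698] [-3.14131451e+00 -5.56998180e-04  2.55715148e+00] tool dx,dy -0.002444179032928434 0.0005606396546482163
```

View pics/p2.png

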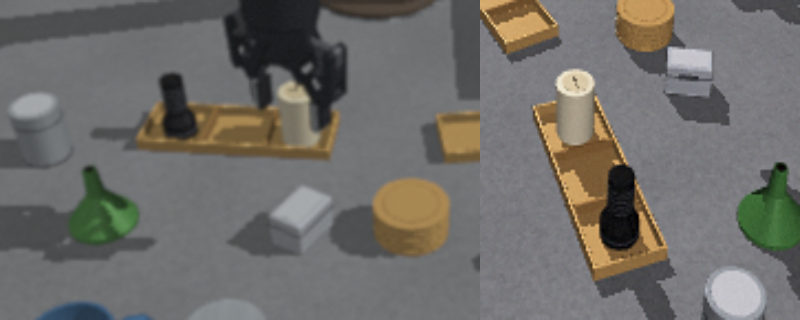

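Candle and torch stand upright in the outer compartments of tray3 (crop: candle (300,115), torch (178,125)). The tin is at (300,220). I'll descend on it.

Emit:
apply_moves([
  {"wx":0,"wy":0,"wz":-0.015,"x":-0.0025,"y":0.0005,"z":0.03,"hand":85},
  {"wx":0,"wy":0,"wz":0,"x":0,"y":0,"z":0.03,"hand":85},
  {"wx":0,"wy":0,"wz":0,"x":0,"y":0,"z":0.03,"hand":85},
  {"wx":0,"wy":0,"wz":0,"x":0,"y":0,"z":0.03,"hand":85},
  {"wx":0,"wy":0,"wz":0,"x":0,"y":0,"z":0.02,"hand":85},
  {"wx":0,"wy":0,"wz":0,"x":0,"y":0,"z":0,"hand":60},
  {"wx":0,"wy":0,"wz":0,"x":0,"y":0,"z":0,"hand":45},
  {"wx":0,"wy":0,"wz":0,"x":0,"y":0,"z":0,"hand":35},
  {"wx":0,"wy":0,"wz":0,"x":0,"y":0,"z":0,"hand":30},
  {"wx":0,"wy":0,"wz":0,"x":0,"y":0,"z":0,"hand":30},
])

```text
time_s: 13.1
eef_pos: [0.6267, -0.0671, 0.0194]
orientation: [3.141, 0.002, 2.571]
wrist_force: [-0.0, -0.6, -0.3]
finger_gap: 0.0439
```

Emit:
apply_moves([
  {"wx":0,"wy":0,"wz":0,"x":0,"y":0,"z":-0.03,"hand":30},
  {"wx":0,"wy":0,"wz":0,"x":0,"y":0,"z":-0.04,"hand":30},
  {"wx":0,"wy":0,"wz":0,"x":0,"y":0,"z":-0.04,"hand":30},
  {"wx":0,"wy":0,"wz":0.145,"x":0,"y":0,"z":0,"hand":30},
  {"wx":0,"wy":0,"wz":0.145,"x":0,"y":0,"z":0,"hand":30},
  {"wx":0,"wy":0,"wz":0.145,"x":0,"y":0,"z":0,"hand":30},
  {"wx":0,"wy":0,"wz":0.145,"x":0,"y":0,"z":0,"hand":30},
  {"wx":0,"wy":0,"wz":0.145,"x":0,"y":0,"z":0,"hand":30},
  {"wx":0,"wy":0,"wz":0.145,"x":0,"y":0,"z":0,"hand":30},
  {"wx":0,"wy":0,"wz":0.145,"x":0,"y":0,"z":0,"hand":30},
])

```text
time_s: 14.1
eef_pos: [0.6262, -0.0671, 0.1289]
orientation: [3.141, 0.0, 1.551]
wrist_force: [0.2, -0.3, -0.5]
finger_gap: 0.0433
```

Emit:
apply_moves([
  {"wx":0,"wy":0,"wz":0.05,"x":0,"y":0,"z":0,"hand":30},
  {"wx":0,"wy":0,"wz":0,"x":-0.023,"y":-0.0365,"z":0,"hand":30},
  {"wx":0,"wy":0,"wz":0,"x":-0.023,"y":-0.0365,"z":0,"hand":30},
  {"wx":0,"wy":0,"wz":0,"x":-0.023,"y":-0.0365,"z":0,"hand":30},
  {"wx":0,"wy":0,"wz":0,"x":-0.023,"y":-0.0365,"z":0,"hand":30},
  {"wx":0,"wy":0,"wz":0,"x":-0.022,"y":-0.0365,"z":0,"hand":30},
  {"wx":0,"wy":0,"wz":0,"x":0,"y":0,"z":0,"hand":30},
  {"wx":0,"wy":0,"wz":0,"x":0,"y":0,"z":0.02,"hand":30},
  {"wx":0,"wy":0,"wz":0,"x":0,"y":0,"z":0.02,"hand":30},
])

```text
time_s: 15.0
eef_pos: [0.4376, -0.1697, 0.0892]
orientation: [3.138, 0.001, 1.506]
wrist_force: [-0.0, 0.4, -1.0]
finger_gap: 0.0434
```

Emit:
apply_moves([
  {"wx":0,"wy":0,"wz":0,"x":0.0015,"y":-0.0015,"z":0.025,"hand":30},
  {"wx":0,"wy":0,"wz":0,"x":0,"y":0,"z":0.02,"hand":30},
  {"wx":0,"wy":0,"wz":0,"x":0,"y":0,"z":0.012,"hand":30},
  {"wx":0,"wy":0,"wz":0,"x":0,"y":0,"z":0.005,"hand":30},
  {"wx":0,"wy":0,"wz":0,"x":0,"y":0,"z":0.003,"hand":30},
  {"wx":0,"wy":0,"wz":0,"x":0,"y":0,"z":0.001,"hand":30},
  {"wx":0,"wy":0,"wz":0,"x":0,"y":0,"z":0,"hand":30},
])

```text
time_s: 15.7
eef_pos: [0.4358, -0.1678, 0.023]
orientation: [3.14, 0.0, 1.507]
wrist_force: [-0.2, -0.1, -0.1]
finger_gap: 0.0434
```

Emit:
apply_moves([
  {"wx":0,"wy":0,"wz":0,"x":0,"y":0,"z":0.001,"hand":30},
  {"wx":0,"wy":0,"wz":0,"x":0,"y":0,"z":0.0005,"hand":30},
])

```text
time_s: 15.9
eef_pos: [0.4358, -0.1678, 0.0217]
orientation: [3.14, 0.0, 1.507]
wrist_force: [-2.4, -0.2, 8.7]
finger_gap: 0.0435
```

Emit:
apply_moves([
  {"wx":0,"wy":0,"wz":0,"x":0,"y":0,"z":0,"hand":55},
  {"wx":0,"wy":0,"wz":0,"x":0,"y":0,"z":0,"hand":70},
  {"wx":0,"wy":0,"wz":0,"x":0,"y":0,"z":0,"hand":75},
  {"wx":0,"wy":0,"wz":0,"x":0,"y":0,"z":-0.04,"hand":75},
  {"wx":0,"wy":0,"wz":0,"x":0,"y":0,"z":-0.045,"hand":75},
  {"wx":0,"wy":0,"wz":0,"x":0,"y":0,"z":-0.045,"hand":90},
  {"wx":0,"wy":0,"wz":-0.065,"x":0,"y":0,"z":0,"hand":100},
  {"wx":0,"wy":0,"wz":0,"x":-0.04,"y":0.008,"z":0,"hand":100},
  {"wx":0,"wy":0,"wz":0,"x":-0.04,"y":0.008,"z":0,"hand":100},
  {"wx":0,"wy":0,"wz":0,"x":-0.04,"y":0.008,"z":0,"hand":100},
])

```text
time_s: 16.9
eef_pos: [0.4597, -0.2888, 0.1511]
orientation: [3.141, 0.0, 1.573]
wrist_force: [1.7, 0.9, -0.1]
finger_gap: 0.0853
```

Emit:
apply_moves([
  {"wx":0,"wy":0,"wz":0,"x":-0.04,"y":0.008,"z":0,"hand":100},
  {"wx":0,"wy":0,"wz":0,"x":-0.04,"y":0.005,"z":0,"hand":100},
  {"wx":0,"wy":0,"wz":0,"x":-0.042,"y":0.005,"z":0,"hand":100},
  {"wx":0,"wy":0,"wz":0,"x":0,"y":0,"z":0,"hand":100},
])

```text
time_s: 17.3
eef_pos: [0.4774, -0.4139, 0.1493]
orientation: [-3.141, 0.001, 1.568]
wrist_force: [1.0, 0.8, 0.3]
finger_gap: 0.0852
```

Emit:
apply_moves([
  {"wx":0,"wy":0,"wz":0,"x":0.002,"y":0,"z":0.03,"hand":100},
  {"wx":0,"wy":0,"wz":0,"x":0,"y":0,"z":0.03,"hand":100},
  {"wx":0,"wy":0,"wz":0,"x":0,"y":0,"z":0.03,"hand":100},
  {"wx":0,"wy":0,"wz":0,"x":0,"y":0,"z":0.022,"hand":100},
  {"wx":0,"wy":0,"wz":0,"x":0,"y":0,"z":0,"hand":75},
  {"wx":0,"wy":0,"wz":0,"x":0,"y":0,"z":0,"hand":60},
  {"wx":0,"wy":0,"wz":0,"x":0,"y":0,"z":0,"hand":50},
  {"wx":0,"wy":0,"wz":0,"x":0,"y":0,"z":0,"hand":45},
  {"wx":0,"wy":0,"wz":0,"x":0,"y":0,"z":0,"hand":45},
], newtons=50)

```text
time_s: 18.2
eef_pos: [0.478, -0.4079, 0.0398]
orientation: [3.14, 0.001, 1.572]
wrist_force: [-0.9, -0.2, -1.0]
finger_gap: 0.0591
```

Emit:
apply_moves([
  {"wx":0,"wy":0,"wz":0,"x":0,"y":0,"z":-0.03,"hand":45},
  {"wx":0,"wy":0,"wz":0,"x":0,"y":0,"z":-0.045,"hand":45},
  {"wx":0,"wy":0,"wz":0,"x":0,"y":0,"z":-0.045,"hand":45},
  {"wx":0,"wy":0,"wz":0,"x":0.04,"y":-0.002,"z":0,"hand":45},
  {"wx":0,"wy":0,"wz":0,"x":0.04,"y":-0.002,"z":0,"hand":45},
  {"wx":0,"wy":0,"wz":0,"x":0.04,"y":-0.002,"z":0,"hand":45},
  {"wx":0,"wy":0,"wz":0,"x":0.04,"y":-0.002,"z":0,"hand":45},
  {"wx":0,"wy":0,"wz":0,"x":0.04,"y":-0.002,"z":0,"hand":45},
  {"wx":0,"wy":0,"wz":0,"x":0.04,"y":-0.002,"z":0,"hand":45},
  {"wx":0,"wy":0,"wz":0,"x":0.04,"y":-0.002,"z":0,"hand":45},
])

```text
time_s: 19.2
eef_pos: [0.463, -0.1261, 0.1594]
orientation: [3.14, 0.0, 1.571]
wrist_force: [1.4, 0.4, -0.8]
finger_gap: 0.059
```

Emit:
apply_moves([
  {"wx":0,"wy":0,"wz":0,"x":0.04,"y":-0.002,"z":0,"hand":45},
  {"wx":0,"wy":0,"wz":0,"x":0.04,"y":-0.002,"z":0,"hand":45},
  {"wx":0,"wy":0,"wz":0,"x":0.04,"y":-0.002,"z":0,"hand":45},
  {"wx":0,"wy":0,"wz":0,"x":0.04,"y":-0.002,"z":0,"hand":45},
  {"wx":0,"wy":0,"wz":0,"x":0.04,"y":-0.002,"z":0,"hand":45},
  {"wx":0,"wy":0,"wz":0,"x":0.04,"y":-0.002,"z":0,"hand":45},
  {"wx":0,"wy":0,"wz":0,"x":0.03,"y":-0.002,"z":0,"hand":45},
  {"wx":0,"wy":0,"wz":0,"x":0,"y":0,"z":0.03,"hand":45},
  {"wx":0,"wy":0,"wz":0,"x":0,"y":0,"z":0.03,"hand":45},
  {"wx":0,"wy":0,"wz":0,"x":0,"y":0,"z":0.02,"hand":45},
])

```text
time_s: 20.2
eef_pos: [0.4482, 0.1428, 0.0775]
orientation: [-3.141, 0.0, 1.573]
wrist_force: [0.0, -0.2, -1.9]
finger_gap: 0.0588
```

```bash
python3 - <<'E'
from h import *
a=grab('scene')['img'][130:230,100:350];b=grab('side')['img'][160:310,180:320]
cv2.imwrite('pics/p3.png',np.hstack([cv2.resize(a,(500,300)),cv2.resize(b,(280,300))]))
print(env.read_state()['eef_pos'])
E
```

```text
[0.44696707 0.14199037 0.07657645]
```

View pics/p3.png

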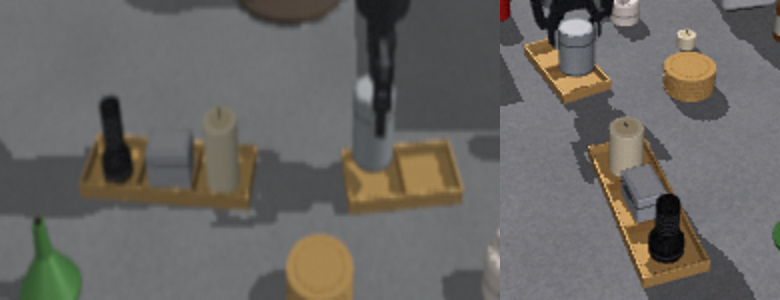

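Tray3 holds torch, tin and candle, all upright and inside their walls. The caddy hangs over the near-left compartment of tray2. I'll lower it.

Emit:
apply_moves([
  {"wx":0,"wy":0,"wz":0,"x":0.002,"y":0.001,"z":0.015,"hand":45},
  {"wx":0,"wy":0,"wz":0,"x":0,"y":0,"z":0.012,"hand":45},
  {"wx":0,"wy":0,"wz":0,"x":0,"y":0,"z":0.004,"hand":45},
  {"wx":0,"wy":0,"wz":0,"x":0,"y":0,"z":0.002,"hand":45},
  {"wx":0,"wy":0,"wz":0,"x":0,"y":0,"z":0,"hand":45},
])

```text
time_s: 20.8
eef_pos: [0.4501, 0.1444, 0.0462]
orientation: [3.141, -0.0, 1.572]
wrist_force: [0.3, 0.8, -0.7]
finger_gap: 0.0588
```

Emit:
apply_moves([
  {"wx":0,"wy":0,"wz":0,"x":0,"y":0,"z":0.002,"hand":45},
  {"wx":0,"wy":0,"wz":0,"x":0,"y":0,"z":0.001,"hand":45},
  {"wx":0,"wy":0,"wz":0,"x":0,"y":0,"z":0.001,"hand":45},
])

```text
time_s: 21.1
eef_pos: [0.4501, 0.1444, 0.0421]
orientation: [3.141, 0.0, 1.572]
wrist_force: [-3.8, -1.2, 11.0]
finger_gap: 0.0586
```

Emit:
apply_moves([
  {"wx":0,"wy":0,"wz":0,"x":0,"y":0,"z":0,"hand":75},
  {"wx":0,"wy":0,"wz":0,"x":0,"y":0,"z":0,"hand":85},
  {"wx":0,"wy":0,"wz":0,"x":0,"y":0,"z":0,"hand":95},
  {"wx":0,"wy":0,"wz":0,"x":0,"y":0,"z":-0.04,"hand":95},
  {"wx":0,"wy":0,"wz":0,"x":0,"y":0,"z":-0.04,"hand":95},
  {"wx":0,"wy":0,"wz":0,"x":0,"y":0,"z":-0.04,"hand":95},
  {"wx":0,"wy":0,"wz":0,"x":0.033,"y":0.031,"z":0,"hand":95},
  {"wx":0,"wy":0,"wz":0,"x":0.033,"y":0.031,"z":0,"hand":95},
  {"wx":0,"wy":0,"wz":0,"x":0.033,"y":0.031,"z":0,"hand":95},
  {"wx":0,"wy":0,"wz":0,"x":0.033,"y":0.031,"z":0,"hand":95},
])

```text
time_s: 22.1
eef_pos: [0.575, 0.2779, 0.162]
orientation: [3.141, -0.0, 1.572]
wrist_force: [0.3, -0.7, 0.2]
finger_gap: 0.081
```

Emit:
apply_moves([
  {"wx":0,"wy":0,"wz":0,"x":0.031,"y":0.031,"z":0,"hand":95},
  {"wx":0,"wy":0,"wz":0,"x":0,"y":0,"z":0,"hand":95},
  {"wx":0,"wy":0,"wz":0,"x":0,"y":0,"z":0,"hand":95},
])

```text
time_s: 22.4
eef_pos: [0.6048, 0.308, 0.1602]
orientation: [-3.139, 0.001, 1.573]
wrist_force: [0.2, -0.7, -0.1]
finger_gap: 0.0807
```

Emit:
apply_moves([
  {"wx":0,"wy":0,"wz":0,"x":-0.001,"y":0,"z":0.035,"hand":100},
  {"wx":0,"wy":0,"wz":0,"x":0,"y":0,"z":0.035,"hand":100},
  {"wx":0,"wy":0,"wz":0,"x":0,"y":0,"z":0.035,"hand":100},
  {"wx":0,"wy":0,"wz":0,"x":0,"y":0,"z":0.025,"hand":100},
  {"wx":0,"wy":0,"wz":0,"x":0,"y":0,"z":0.016,"hand":100},
  {"wx":0,"wy":0,"wz":0,"x":0,"y":0,"z":0,"hand":75},
  {"wx":0,"wy":0,"wz":0,"x":0,"y":0,"z":0,"hand":60},
  {"wx":0,"wy":0,"wz":0,"x":0,"y":0,"z":0,"hand":50},
  {"wx":0,"wy":0,"wz":0,"x":0,"y":0,"z":0,"hand":45},
  {"wx":0,"wy":0,"wz":0,"x":0,"y":0,"z":0,"hand":45},
], newtons=40)

```text
time_s: 23.4
eef_pos: [0.6056, 0.3068, 0.0177]
orientation: [3.139, -0.001, 1.572]
wrist_force: [0.0, -1.0, 6.5]
finger_gap: 0.0564
```

Emit:
apply_moves([
  {"wx":0,"wy":0,"wz":0,"x":0,"y":0,"z":-0.02,"hand":45},
  {"wx":0,"wy":0,"wz":0,"x":0,"y":0,"z":-0.04,"hand":45},
  {"wx":0,"wy":0,"wz":0,"x":0,"y":0,"z":-0.04,"hand":45},
  {"wx":0,"wy":0,"wz":0,"x":-0.016,"y":-0.033,"z":0,"hand":45},
  {"wx":0,"wy":0,"wz":0,"x":-0.016,"y":-0.033,"z":0,"hand":45},
  {"wx":0,"wy":0,"wz":0,"x":-0.016,"y":-0.033,"z":0,"hand":45},
  {"wx":0,"wy":0,"wz":0,"x":-0.016,"y":-0.033,"z":0,"hand":45},
  {"wx":0,"wy":0,"wz":0,"x":-0.017,"y":-0.033,"z":0,"hand":45},
  {"wx":0,"wy":0,"wz":0,"x":0,"y":0,"z":0.02,"hand":45},
  {"wx":0,"wy":0,"wz":0,"x":0,"y":0,"z":0.02,"hand":45},
])

```text
time_s: 24.4
eef_pos: [0.4397, 0.2254, 0.0767]
orientation: [3.139, -0.002, 1.572]
wrist_force: [0.6, 0.0, -1.7]
finger_gap: 0.0564
```

```bash
python3 - <<'E'
from h import *
a=grab('scene')['img'][130:230,230:350];b=grab('side')['img'][150:230,170:270]
cv2.imwrite('pics/p4.png',np.hstack([cv2.resize(a,(420,350)),cv2.resize(b,(380,350))]))
print(env.read_state()['eef_pos'])
E
```

```text
[0.43814706 0.22458419 0.0740449 ]
```

View pics/p4.png

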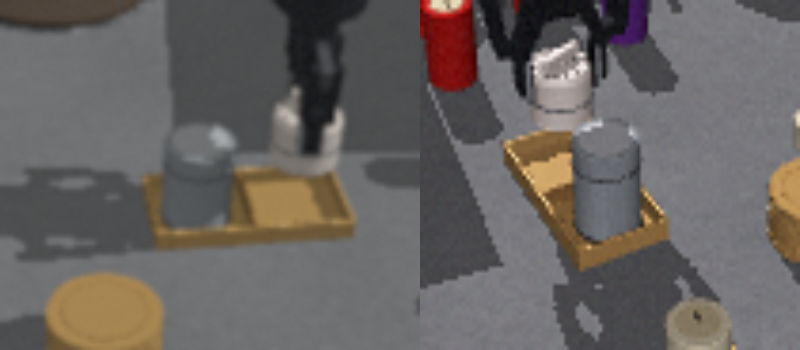

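The caddy stands in its compartment and the timer hangs level over the other. I'll lower the timer.

Emit:
apply_moves([
  {"wx":0,"wy":0,"wz":0,"x":0,"y":0.001,"z":0.02,"hand":45},
  {"wx":0,"wy":0,"wz":0,"x":0,"y":0,"z":0.017,"hand":45},
  {"wx":0,"wy":0,"wz":0,"x":0,"y":0,"z":0.008,"hand":45},
  {"wx":0,"wy":0,"wz":0,"x":0,"y":0,"z":0.004,"hand":45},
  {"wx":0,"wy":0,"wz":0,"x":0,"y":0,"z":0.002,"hand":45},
  {"wx":0,"wy":0,"wz":0,"x":0,"y":0,"z":0,"hand":45},
])

```text
time_s: 25.1
eef_pos: [0.4412, 0.2256, 0.0253]
orientation: [3.141, -0.0, 1.572]
wrist_force: [0.6, 0.5, -1.8]
finger_gap: 0.0564
```

Emit:
apply_moves([
  {"wx":0,"wy":0,"wz":0,"x":0,"y":-0.001,"z":0.002,"hand":45},
  {"wx":0,"wy":0,"wz":0,"x":0,"y":0,"z":0.0015,"hand":45},
  {"wx":0,"wy":0,"wz":0,"x":0,"y":0,"z":0,"hand":45},
])

```text
time_s: 25.4
eef_pos: [0.4398, 0.2254, 0.0213]
orientation: [3.142, -0.0, 1.572]
wrist_force: [-0.5, -0.6, -0.5]
finger_gap: 0.0563
```

Emit:
apply_moves([
  {"wx":0,"wy":0,"wz":0,"x":0,"y":0,"z":0.001,"hand":45},
  {"wx":0,"wy":0,"wz":0,"x":0,"y":0,"z":0.001,"hand":45},
])

```text
time_s: 25.6
eef_pos: [0.44, 0.2255, 0.0205]
orientation: [3.141, -0.0, 1.572]
wrist_force: [-5.2, -3.0, 18.3]
finger_gap: 0.0567
```

In contact with the floor at the expected height. I'll release, rise and back away.

Emit:
apply_moves([
  {"wx":0,"wy":0,"wz":0,"x":0,"y":0,"z":-0.001,"hand":45},
  {"wx":0,"wy":0,"wz":0,"x":0,"y":0,"z":0,"hand":75},
  {"wx":0,"wy":0,"wz":0,"x":0,"y":0,"z":0,"hand":85},
  {"wx":0,"wy":0,"wz":0,"x":0,"y":0,"z":0,"hand":95},
  {"wx":0,"wy":0,"wz":0,"x":0,"y":0,"z":-0.04,"hand":95},
  {"wx":0,"wy":0,"wz":0,"x":0,"y":0,"z":-0.045,"hand":95},
  {"wx":0,"wy":0,"wz":0,"x":0,"y":0,"z":-0.045,"hand":95},
  {"wx":0,"wy":0,"wz":0,"x":0,"y":0,"z":-0.045,"hand":95},
  {"wx":0,"wy":0,"wz":0,"x":0.03,"y":-0.04,"z":0,"hand":95},
  {"wx":0,"wy":0,"wz":0,"x":0.03,"y":-0.04,"z":0,"hand":95},
])

```text
time_s: 26.6
eef_pos: [0.3605, 0.286, 0.197]
orientation: [3.139, -0.002, 1.568]
wrist_force: [-1.0, 0.5, -0.9]
finger_gap: 0.0813
```

```bash
python3 - <<'E'
from h import *
c=grab('scene');s=grab('side')
cv2.imwrite('pics/p5.png',np.hstack([cv2.resize(c['img'][120:270,70:430],(500,208)).copy(),cv2.resize(s['img'][140:320,180:360],(208,208))]))
P=np.concatenate([pts(c).reshape(-1,3),pts(s).reshape(-1,3)])
for n,(x,y,h) in dict(candle=(.443,-.086,.075),torch=(.43,-.25,.085),tin=(.436,-.168,.044),timer=(.44,.225,.057),caddy=(.45,.142,.078),stub=(.672,.173,.026),coast=(.622,.057,.043),funnel=(.606,-.303,.08)).items():
    q=P[(np.hypot(P[:,0]-x,P[:,1]-y)<.042)&(P[:,2]<.11)]; z=np.percentile(q[:,2],98); t=q[(q[:,2]>h-.006)]
    r=cv2.minAreaRect(t[:,:2].astype(np.float32)*1000)
    b=q[(q[:,2]>.02)]; cc=cv2.minEnclosingCircle(b[:,:2].astype(np.float32))
    print(n,'top z',z.round(3),'centre',np.round(r[0]),np.round(r[1]),'circ',np.round(cc[0],3),round(cc[1],3))
E
```

```text
candle top z 0.08 centre [444. -88.] [54. 49.] circ [ 0.449 -0.093] 0.033
torch top z 0.089 centre [ 431. -249.] [31. 33.] circ [ 0.422 -0.247] 0.033
tin top z 0.049 centre [ 436. -168.] [68. 50.] circ [ 0.435 -0.167] 0.04
timer top z 0.061 centre [440. 232.] [44. 41.] circ [0.442 0.22 ] 0.037
caddy top z 0.083 centre [450. 138.] [63. 60.] circ [0.452 0.144] 0.039
stub top z 0.028 centre [673. 175.] [39. 34.] circ [0.673 0.175] 0.02
coast top z 0.046 centre [622.  57.] [83. 82.] circ [0.622 0.057] 0.042
funnel top z 0.08 centre [ 606. -303.] [19. 16.] circ [ 0.606 -0.302] 0.033
```

View pics/p5.png

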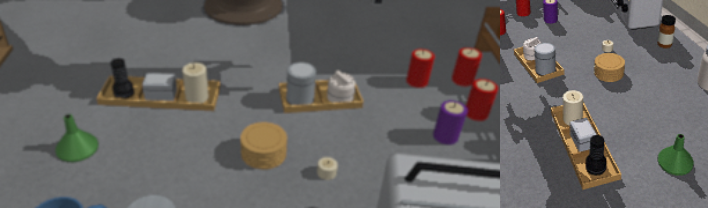

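All five stand upright in their compartments, with tops about 4 to 5 mm above their own heights, which fits a 3 mm floor. The bystanders haven't moved. I'll hand in.

Emit:
apply_moves([
  {"wx":0,"wy":0,"wz":0,"x":0,"y":0,"z":0,"hand":95},
  {"wx":0,"wy":0,"wz":0,"x":0,"y":0,"z":0,"hand":95},
  {"wx":0,"wy":0,"wz":0,"x":0,"y":0,"z":0,"hand":95},
])

```text
time_s: 27.0
eef_pos: [0.3606, 0.2847, 0.195]
orientation: [-3.141, 0.0, 1.57]
wrist_force: [0.3, -0.6, -0.4]
finger_gap: 0.0815
```

```bash
python3 -c "
from station import env
print(env.job_done(), env.read_state()['time_s'])"
```

```text
the job is handed in; nothing more can be done
the job is handed in; nothing more can be done
```

I placed all five things and handed the job in at about 27 s. The candle, match tin and torch are in the three-compartment tray, and the tea caddy and timer are in the two-compartment tray. Each was lowered until the wrist force showed contact with the floor, then released.

**Kit:** in the last pictures all five stand upright. Depth puts their tops 4–5 mm above their own heights, which fits the 3 mm tray floor.

**Left in place:** the stub, funnel and coasters measured within about 2 mm of where they began. The gripper was open and clear, about 0.2 m up.

**Disagreements:** the last timer measurement gave its y as 232 mm from the top and 220 mm from a circle around it. The neighbouring caddy and partial views mix into both, and I released it at 225 mm. The caddy's readings differed too, at 138 and 144 mm, but it was seen inside its walls. The hand-in gives no verdict.

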